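Load the keyed block into the dry-bath heater

TASK

Load the dry-bath heater: lift the metal tube insert that has one flat side by its handle, turn it until its flat matches the flat side of the heater's recess, lower it in until it sits fully home, and let go. Then swing the heater's hold-down arm all the way over the insert's rim. Leave the plain round insert, the timer and the small sample jar where they are.

Things in the scene. Friction and masses are not known exactly. Their poses are not given: they have to be found in the camera images.
- flat_insert: Insert to load: bare metal disc, 90 mm diameter, 35 mm high, six tube wells, ONE FLAT SIDE (30 mm from the centre, 67 mm long), 4 mm chamfer round its foot, about 0.35 kg, standing on the table. Origin: circle centre, on the underside; z up; x points to the flat. Its handle is an upright dark steel plate on top, 46 mm long along x, 12 mm thick along y, centred, from z = 35 to 73 mm.
- flat_insert_handle (a point): Point to grip on the flat-sided insert's handle plate: on the insert's axis, 58 mm above its underside (15 mm below the handle's top edge). Axes as flat_insert: grip across the 12 mm thickness, closing along y.
- round_insert: A spare insert, the same but fully round (90 mm, no flat), standing on the table; it does not fit the heater and must stay where it is. Origin: centre of its underside.
- heater: Dry-bath heater, fixed: low white case, flat top 47 mm above the table, with a round recess that has one flat side and, on its -y side, a dark steel hold-down arm; a dark display is on its -x side. Origin: on the table under the recess's centre; the case reaches from x = -72 to +72 mm and y = -116 to +68 mm.
- heater_seat (a point): Centre of the recess floor, 25 mm above the table. Recess: 22 mm deep, radius 47 mm; x points to its flat side, 32.5 mm from the centre, so the insert has 2 to 2.5 mm clearance all round. With the insert home, its origin is at this point, its x along this x, and its top stands 13 mm above the case.
- hold_down (a joint): Hold-down arm's angle about an upright pivot at x = 0, y = -90 mm of the heater. 0: open, along the heater's -x; 1.571 (end stop): closed, along its +y, tip over the insert's rim. Grows clockwise seen from above. Stays where left (about 1 N at the knob). Arm 8 mm thick, underside 63 mm above the table: 3 mm over a seated insert, blocked by one that is not home.
- hold_down_knob (a point): Grip point on the black upright round knob on the hold-down arm: 18 mm in diameter, from 71 to 111 mm above the table; the point lies on the knob's axis 95 mm above the table, 50 mm from the pivot. The knob can turn between the fingers.
- lab_timer: White lab timer lying on the table, 58 x 62 x 18 mm; a bystander. Origin: centre of its underside.
- jar_3: Small clear sample jar with a white lid, 39 mm wide, 46 mm high, standing on the table; a bystander. Origin: centre of its underside.
Mind the look-alikes: they are no part of the job. Leave any orange look-alike of the flat_insert alone.

How it is judged:
By the outcome, as a careful person would: the job done as asked, in the order asked, and still so for the second after the job is handed in, with the robot touching nothing.
It also fails if it takes over 53 s, if anything falls off the work surface, if the arm or the gripper's body presses on something with over 40 N, if the wrist force passes 120 N, or if a joint passes its speed limit or range.

ROBOT

A 6-joint arm with a two-finger parallel gripper is mounted at the origin on a cart in front of the work surface, level with it; the furniture and walls round the work are solid. World frame = base frame: x ahead of the robot, y to its left, z up, the work surface at z = 0. Lengths are in m, angles in degrees, forces in N, time in s.
With the tool pointing down it reaches from about 0.4 to 0.825 m from the base axis. Payload 7 kg.
Tool frame: the origin (TCP) lies on the centre line of the jaws, within the pads' length; the fingertips stand 25 mm ahead of it and the grasp point (between the pads) lies 6 mm ahead of it; z points along the fingers, y is the line along which they close (so a half turn about z gives the same grasp; the last joint's range is limited). The gripper opens to 88 mm and grips with 3 to 60 N. Pads are 19 mm wide; open, the fingers measure 130 mm over their backs; the gripper's body (78 mm by 193 mm) begins 47 mm behind the grasp point.
Start: joints at [91.851, 20.546, 0.682, 0, -70.136, -16.507], TCP at [0.171, 0.653, 0.252] pointing down, gripper open.
Joint ranges: [-176.03, 176.03], [-82.01, 121.73], [-58.28, 71.71], [-173.87, 95.51], [-174.79, -0.11], [-173.66, 173.66]. Speed limits (degrees/s): [136.94, 136.94, 172.46, 180, 180, 180].

INTERFACE

Orientations are given as [roll, pitch, yaw] about the fixed x, y, z axes, in that order (R = Rz(yaw) Ry(pitch) Rx(roll)).
In Python, from cell import * gives the robot as it stands. The module is installed in compiled form; this text tells all that it offers.
- The arm moves only by the shell command python3 -m pendant 'ROWS'. ROWS is JSON, a list of rows, each an object of numbers: "fingers": the opening, from 0 (shut) to 1 (fully open); "x", "y", "z": the shift along the tool's x, y, z in cm; "roll": the turn about the tool's z in rad. In form: [{"fingers": .., "x": .., "y": .., "z": .., "roll": ..}, ...]. A call has 1 to 10 rows; each row shifts and turns the commanded pose from where the row before left it, along the tool's axes as they then stand; what a row does not reach is not made up. A row lasts 1/10 s, in which the tool goes at most 50 mm and 8.59 degrees, less where a joint would pass 70% of its speed; a pose out of reach is approached as far as the arm can. A call with a gripper value outside its range is refused whole. The fingers move at their own pace and stop on an object; the grip force is fixed at half the most. Time passes only in rows, so rows that do not move let the fingers close. It gives the time, the measured TCP pose, the force, the opening and the grip force at its end, in the units of the state.
- read_state(): the state, without advancing time (a new reading comes with each control period).
- camera(name): name is "scene" or "top"; returns a dict with "pixels" (384x512x3 uint8, red, green, blue), "range_z" (384x512 float32, m along the optical axis (not along the pixel's ray), 0 where there is no reading), "vertical_fov" (degrees; the focal length in pixels is half the picture's height over the tangent of half this angle, whatever the lens; pixels are square), "cx", "cy" (the principal point, pixels), "T" (4x4, takes a point from camera to world coordinates). Camera axes: x right, y down, z forward; pixel columns grow to the right and rows downward; lengths in m; the calibration is good to about 2 mm. A picture is of the moment at which its call begins.
- hand_in(): hands the job in; it is judged then, once.
Trained networks look in the newest picture that a camera, given by its name, has taken for a name from the list of things; names that differ only in an ending like _2 or _b are one class to them, and where a whole thing is asked for, a point or a joint stands for the part that bears it (a point fixed in the world has none). Each returns a list of dicts, best first, with "conf" (0 to 1); they miss things now and then, are a little off and sometimes report something else, mostly with a low value. They report only what shows in the picture. A call takes as long as a camera call. They do not tell look-alikes from the thing itself.
- regions_of(camera, thing): "mask" (384x512 bool, what is visible of it) and "box" ([left, top, right, bottom] in pixels, round what is visible of it).
- spot_point(camera, thing): "location" ([column, row] in pixels: a listed point, or the origin of a listed thing).
The state is a dict: "time": time; "qpos": joint angles; "qvel": joint speeds; "effort": joint torques, N m; "tcp_pos": TCP position; "ee_rot": TCP orientation; "wrist_force": force on the tool from outside, world axes, zero at the start; "moment": the same for the moment, N m; "opening": opening from 0.0 (shut) to 1.0 (fully open); "gripper_force": force on a finger pad.
Only numpy, scipy, OpenCV 4.12 (cv2) and the standard library are available. Lean on these libraries where they do the work, as an engineer would, in place of code of your own. Each camera call takes 0.05 s, during which the arm holds its last target. There are 200 camera calls.

## Working session

There is one attempt and no reset: what is moved stays moved. The work goes in short steps, Python scripts to look and compute and a shell command to move; the robot and the scene stay as the last step left them, time stands still between calls to the robot, and variables do not carry over. Pictures are saved under pics/ and viewed, at most 10 in all, crops included, and the job is handed in when it is done.

```bash
mkdir -p pics; cat > h.py <<'E'
from cell import *
import numpy as np, cv2
def px2w(c,u,v,z=None,d=None):
    f=c["pixels"].shape[0]/2/np.tan(np.radians(c["vertical_fov"])/2)
    r=np.array([(u-c["cx"])/f,(v-c["cy"])/f,1.]); T=np.array(c["T"])
    o=T[:3,3]; w=T[:3,:3]@r
    return o+w*((z-o[2])/w[2] if d is None else d)
def cloud(c):
    f=c["pixels"].shape[0]/2/np.tan(np.radians(c["vertical_fov"])/2)
    v,u=np.mgrid[:384,:512]; d=c["range_z"]; T=np.array(c["T"])
    P=np.stack([(u-c["cx"])/f*d,(v-c["cy"])/f*d,d],-1)
    W=P@T[:3,:3].T+T[:3,3]; W[d==0]=np.nan
    return W
def save(n,img): cv2.imwrite("pics/"+n,img[...,::-1])
E
python3 - <<'E'
from h import *
a=camera("scene")
for n in ["flat_insert","flat_insert_handle","round_insert","heater_seat","heater","hold_down_knob","lab_timer","jar_3"]:
    for cam in ["scene"]:
        print(cam,n,[(np.round(s["location"],1).tolist(),round(s["conf"],2)) for s in spot_point(cam,n)])
t=camera("top")
for n in ["flat_insert","flat_insert_handle","round_insert","heater_seat","heater","hold_down_knob","lab_timer","jar_3"]:
    for cam in ["top"]:
        print(cam,n,[(np.round(s["location"],1).tolist(),round(s["conf"],2)) for s in spot_point(cam,n)])
print(t["T"],a["T"])
save("scene0.png",a["pixels"]);save("top0.png",cv2.resize(t["pixels"],(800,600)))
np.savez("t0.npz",**{k:np.array(v) for k,v in t.items()}); print(read_state()["time"])
E
```

```text
scene flat_insert [([269.1, 260.4], 0.86), ([291.8, 221.0], 0.79), ([331.2, 170.1], 0.78)]
scene flat_insert_handle [([273.4, 246.5], 0.95), ([333.1, 154.7], 0.86), ([292.5, 209.3], 0.86)]
scene round_insert [([292.0, 184.3], 0.67), ([259.2, 163.0], 0.23)]
scene heater_seat [([205.8, 227.3], 0.96), ([243.0, 195.1], 0.45)]
scene heater [([208.3, 234.5], 0.81)]
scene hold_down_knob [([242.3, 195.0], 0.61)]
scene lab_timer [([260.4, 166.3], 0.56), ([211.1, 231.5], 0.42)]
scene jar_3 [([185.0, 341.0], 0.73)]
top flat_insert [([281.6, 222.6], 0.94), ([232.4, 227.1], 0.59)]
top flat_insert_handle [([281.7, 221.8], 0.86), ([387.2, 208.1], 0.8), ([229.8, 228.8], 0.79)]
top round_insert [([330.8, 184.1], 0.59)]
top heater_seat []
top heater [([221.0, 166.8], 0.9), ([136.2, 220.8], 0.75), ([257.9, 179.6], 0.46)]
top hold_down_knob [([254.3, 177.4], 0.48)]
top lab_timer [([325.5, 143.7], 0.72)]
top jar_3 [([135.8, 221.5], 0.59), ([221.4, 164.9], 0.58)]
[[ 0.008676   -0.99975271  0.0204756   0.48479469]
 [-0.99982197 -0.00901607 -0.01657535  0.00454406]
 [ 0.01675586 -0.02032814 -0.99965294  0.97303479]
 [ 0.          0.          0.          1.        ]] [[-0.78126105 -0.45724612  0.42492017  0.1404441 ]
 [-0.62412635  0.56145596 -0.54335394  0.44797567]
 [ 0.00987252 -0.68970515 -0.72402303  0.70445957]
 [ 0.          0.          0.          1.        ]]
0.9
```

View pics/top0.png

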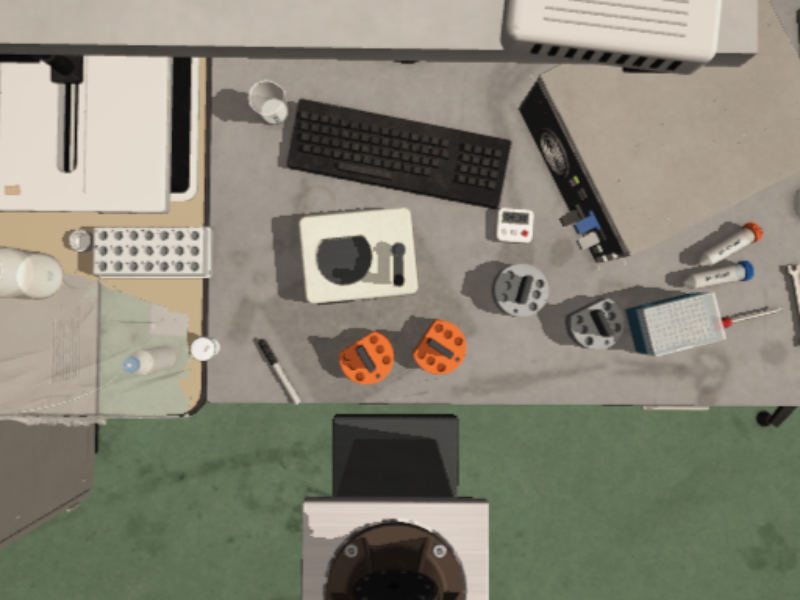

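View pics/scene0.png

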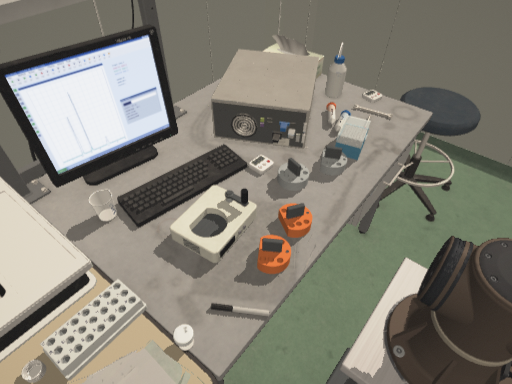

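The top view shows the heater at (358,255), and the bare metal inserts at (521,290) and (597,322). The two orange look-alikes are at (366,358) and (440,347) (pixels of the 800-wide picture). Candidates for the flat insert in original pixels are gray (382,206), gray (333,186), orange (235,229) and orange (281,222). By the description it should be the gray one at (382,206), so I'll check that in a crop.

```bash
python3 - <<'E'
from h import *
t=dict(np.load("t0.npz")); W=cloud(t)
p=t["pixels"]
A=cv2.resize(p[165:235,310:470],(800,350),interpolation=cv2.INTER_CUBIC)
save("crop1.png",A)
def blob(box,zl,zh):
    x0,y0,x1,y1=box; w=W[y0:y1,x0:x1].reshape(-1,3); w=w[(w[:,2]>zl)&(w[:,2]<zh)]; return w
for n,b in [("flat",(360,185,401,228)),("round",(315,165,352,205)),("heater",(185,128,272,200))]:
    for zl,zh in [(.028,.042),(.062,.08),(.042,.052),(.1,.12)]:
        w=blob(b,zl,zh)
        if len(w)>4:
            r=cv2.minAreaRect((w[:,:2]*1000).astype(np.float32)); print(n,zl,len(w),w.mean(0).round(4),np.round(r[0]),np.round(r[1]),round(r[2],1))
for n,b in [("rack",(402,180,470,232)),("dev",(340,50,410,165)),("table",(280,200,300,250))]:
    x0,y0,x1,y1=b; w=W[y0:y1,x0:x1,2]; print(n,np.nanpercentile(w,[5,50,95]).round(3))
E
```

```text
flat 0.028 574 [ 0.4547 -0.3344  0.034 ] [ 454. -338.] [74. 90.] 25.8
flat 0.062 106 [ 0.4608 -0.3328  0.0706] [ 460. -334.] [46. 13.] 27.7
flat 0.042 26 [ 0.4598 -0.3289  0.0469] [ 460. -328.] [42.  8.] 13.1
round 0.028 666 [ 0.5134 -0.2062  0.0342] [ 513. -207.] [86. 87.] 1.2
round 0.062 101 [ 0.5133 -0.2064  0.071 ] [ 513. -207.] [13. 45.] 74.4
round 0.042 18 [ 0.511  -0.2013  0.0467] [ 513. -202.] [ 7. 44.] 84.1
heater 0.028 124 [0.5482 0.0892 0.0352] [566.  64.] [147. 184.] 5.7
heater 0.062 156 [ 0.5601 -0.0021  0.0704] [551.  -2.] [70. 20.] 0.5
heater 0.042 2815 [0.5709 0.0605 0.0461] [568.  64.] [144. 184.] 6.1
heater 0.1 44 [ 0.5248 -0.0023  0.1101] [525.  -2.] [14. 14.] 0.5
rack [-0.003  0.03   0.076]
dev [-0.002  0.151  0.156]
table [-0.003  0.009  0.07 ]
```

View pics/crop1.png

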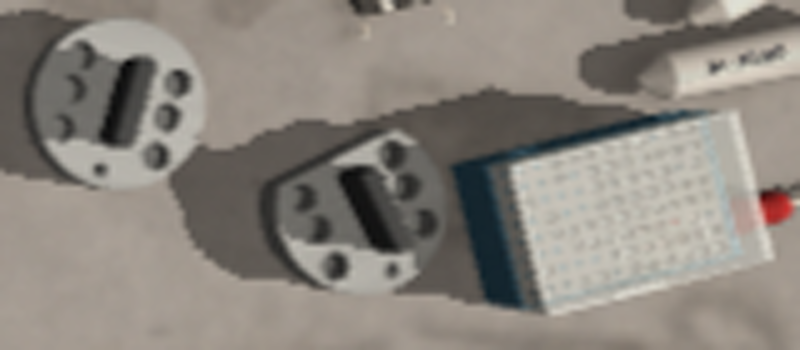

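The crop shows the insert at crop (355,215) with a flat on its upper-left side (280,185)-(400,130), so this is the flat_insert, with yaw about 27°. The one at (120,100) is fully round, and the box beside the flat insert is a rack. Next I'll get the direction of the recess's flat.

```bash
python3 - <<'E'
from h import *
from scipy.optimize import least_squares
t=dict(np.load("t0.npz")); W=cloud(t)
s=camera("scene")
p=t["pixels"]
A=cv2.resize(p[125:200,185:275],(600,500),interpolation=cv2.INTER_CUBIC)
i=s["pixels"][180:265,160:265]; B=cv2.resize(i,(618,500),interpolation=cv2.INTER_CUBIC)
save("crop2.png",cv2.resize(np.hstack([A,B]),(800,328)))
Ws=cloud(s)
# top surface edges at recess rim, by angle about centre: min radius of case-top points (z .04-.052)
c=np.array([.5655,.088])
for nm,w in [("top",W),("scene",Ws)]:
    q=w.reshape(-1,3); zt=q[(np.abs(q[:,:2]-c).max(1)<.08)&(q[:,2]>.035)&(q[:,2]<.056)]
    d=zt[:,:2]-c; th=np.degrees(np.arctan2(d[:,1],d[:,0])); r=np.hypot(*d.T)
    print(nm,np.median(zt[:,2]),[(a,int(1000*r[(th>=a)&(th<a+15)].min())) for a in range(-180,180,15) if ((th>=a)&(th<a+15)).any()])
    fl=q[(np.abs(q[:,:2]-c).max(1)<.045)&(q[:,2]>.0)&(q[:,2]<.035)]; print(len(fl),np.median(fl[:,2]) if len(fl) else 0)
fq=Ws.reshape(-1,3)
for nm,cc,h in [("flat",(.4605,-.334),.071),("round",(.513,-.207),.071),("knob",(.525,-.002),.11)]:
    w=fq[(np.hypot(fq[:,0]-cc[0],fq[:,1]-cc[1])<.04)&(np.abs(fq[:,2]-h)<.006)]
    r=cv2.minAreaRect((w[:,:2]*1000).astype(np.float32)); print(nm,len(w),np.round(r[0]),np.round(r[1]),round(r[2],1),w[:,2].max())
w=fq[(np.abs(fq[:,0]-.568)<.12)&(np.abs(fq[:,1]-.064)<.14)&(np.abs(fq[:,2]-.047)<.006)]
r=cv2.minAreaRect((w[:,:2]*1000).astype(np.float32)); print("case",len(w),r)
E
```

```text
top 0.04608641041988493 [(-180, 47), (-165, 47), (-150, 47), (-135, 47), (-120, 47), (-105, 47), (-90, 47), (-75, 47), (-60, 47), (-45, 42), (-30, 35), (-15, 32), (0, 33), (15, 33), (30, 35), (45, 42), (60, 46), (75, 46), (90, 46), (105, 46), (120, 46), (135, 46), (150, 46), (165, 47)]
900 0.024841463164064437
scene 0.046406203208210206 [(-180, 47), (-165, 47), (-150, 46), (-135, 46), (-120, 45), (-105, 44), (-90, 44), (-75, 43), (-60, 44), (-45, 40), (-30, 34), (-15, 31), (0, 31), (15, 32), (30, 35), (45, 41), (60, 48), (75, 48), (90, 48), (105, 48), (120, 49), (135, 49), (150, 46), (165, 47)]
675 0.02538813705190135
flat 67 [ 459. -331.] [44. 14.] 29.6 0.07472625574953595
round 67 [ 512. -205.] [12. 45.] 73.3 0.075503336656918
knob 41 [523.   0.] [14. 17.] 39.9 0.11280344699815359
case 2379 ((566.9989624023438, 66.72332763671875), (145.259033203125, 183.66854858398438), 6.125092506408691)
```

View pics/crop2.png

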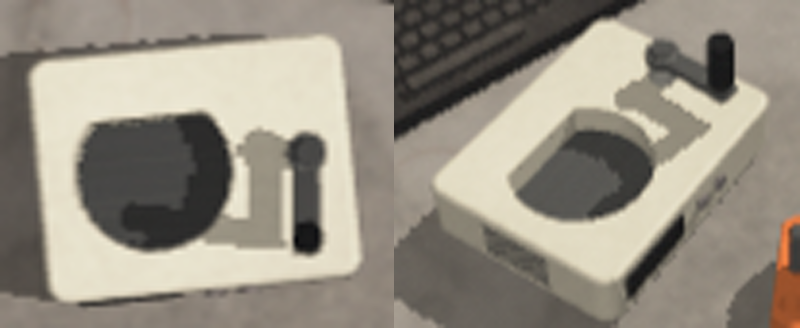

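The recess flat faces heater +x: yaw 6.1°, seat about (0.565, 0.089). The knob is at the arm's lower end, crop (307,237), and the pivot is at (307,150). The insert is at about (0.460,-0.333) with yaw about 27°, so it has to turn about -21°.

```bash
cat >> h.py <<'E'
from scipy.spatial.transform import Rotation as Ro
def rel(x,y,z,yaw_x=None,half=True):
    """shift in tool axes (cm) and roll to bring grasp point (6 mm ahead of TCP) to x,y,z with tool x at world yaw; prints"""
    s=read_state(); R=Ro.from_euler("xyz",s["ee_rot"],degrees=True).as_matrix()
    d=R.T@(np.array([x,y,z])-R[:,2]*.006-s["tcp_pos"])*100
    yx=np.degrees(np.arctan2(R[1,0],R[0,0])); o=""
    if yaw_x is not None:
        a=(yx-yaw_x+90)%180-90; o=f"roll {np.radians(a):.3f} (half-turn alt {np.radians(a-np.sign(a)*180):.3f}) rows {abs(a)/8.59:.1f}"
    print("t",round(s["time"],2),"tcp",np.round(s["tcp_pos"],4),"rot",np.round(s["ee_rot"],2),"q6",round(s["qpos"][5],1),"yawx",round(yx,2),"tool cm",np.round(d,2),o,"F",np.round(s["wrist_force"],1),"open",round(s["opening"],3),round(s["gripper_force"],1))
E
python3 -c "
from h import *
rel(.46,-.333,.2,27); rel(.55,.2,.25); rel(.565,.089,.2,6.1);print(read_state()['qpos'])"
```

```text
t 0.95 tcp [0.1708 0.653  0.2516] rot [180.     0.   -14.66] q6 -16.5 yawx -14.66 tool cm [52.93 88.07  4.56] roll -0.727 (half-turn alt 2.415) rows 4.8 F [-0.6 -0.3  0.2] open 0.996 0.0
t 0.95 tcp [0.1708 0.653  0.2516] rot [180.     0.   -14.66] q6 -16.5 yawx -14.66 tool cm [48.15 34.23 -0.44]  F [-0.6 -0.3  0.2] open 0.996 0.0
t 0.95 tcp [0.1708 0.653  0.2516] rot [180.     0.   -14.66] q6 -16.5 yawx -14.66 tool cm [52.41 44.59  4.56] roll -0.362 (half-turn alt 2.779) rows 2.4 F [-0.6 -0.3  0.2] open 0.996 0.0
[ 9.18503486e+01  2.05453648e+01  6.80020926e-01 -2.04463680e-03
 -7.01368674e+01 -1.65053389e+01]
```

```bash
python3 - <<'E'
from h import *
t=dict(np.load("t0.npz")); W=np.vstack([cloud(t).reshape(-1,3),cloud(camera("scene")).reshape(-1,3)])
P=[(.171,.653),(.45,.35),(.52,.0),(.46,-.333)]
for a,b in zip(P,P[1:]):
    for k in np.linspace(0,1,5):
        c=(1-k)*np.array(a)+k*np.array(b); w=W[np.hypot(*(W[:,:2]-c).T)<.13]
        print(c.round(3),len(w),np.nanmax(w[:,2]).round(3) if len(w) else None)
E
python3 -m pendant '[{"x":3.85,"y":2.44},{"x":3.85,"y":2.44},{"x":3.85,"y":2.44}]'
```

```text
[0.171 0.653] 1329 0.005
[0.241 0.577] 2521 0.011
[0.31  0.502] 4691 0.011
[0.38  0.426] 12243 0.049
[0.45 0.35] 19307 0.049
[0.45 0.35] 19307 0.049
[0.468 0.262] 19131 0.051
[0.485 0.175] 17720 0.07
[0.503 0.088] 17222 0.113
[0.52 0.  ] 14555 0.113
[0.52 0.  ] 14555 0.113
[ 0.505 -0.083] 14019 0.113
[ 0.49  -0.166] 13106 0.076
[ 0.475 -0.25 ] 13748 0.157
[ 0.46  -0.333] 13913 0.157$[0]: bad value
```

```bash
python3 -m pendant '[{"fingers":0.4,"x":3.85,"y":2.44,"z":0,"roll":0},{"fingers":0.4,"x":3.85,"y":2.44,"z":0,"roll":0},{"fingers":0.4,"x":3.85,"y":2.44,"z":0,"roll":0}]'
```

```text
time: 1.3
tcp_pos: [0.2646, 0.5519, 0.2514]
ee_rot: [180.0, -0.0, -14.6]
wrist_force: [1.5, -0.1, -0.1]
opening: 0.791
gripper_force: 0.0
```

```bash
python3 -m pendant '[{"fingers":0.4,"x":3.85,"y":2.44,"z":0,"roll":0},{"fingers":0.4,"x":3.85,"y":2.44,"z":0,"roll":0},{"fingers":0.4,"x":3.85,"y":2.44,"z":0,"roll":0},{"fingers":0.4,"x":3.85,"y":2.44,"z":0,"roll":0},{"fingers":0.4,"x":3.85,"y":2.44,"z":0,"roll":0},{"fingers":0.4,"x":3.85,"y":2.44,"z":0,"roll":0},{"fingers":0.4,"x":1.95,"y":4.0,"z":0,"roll":0},{"fingers":0.4,"x":1.95,"y":4.0,"z":0,"roll":0},{"fingers":0.4,"x":1.95,"y":4.0,"z":0,"roll":0},{"fingers":0.4,"x":1.95,"y":4.0,"z":0,"roll":0}]'
python3 -c "
from h import *
rel(.52,0,.25); rel(.46,-.333,.2,27)"
```

```text
time: 2.3
tcp_pos: [0.4856, 0.1766, 0.2518]
ee_rot: [-180.0, -0.0, -14.6]
wrist_force: [0.8, -0.5, -1.3]
opening: 0.398
gripper_force: 0.0
t 2.3 tcp [0.4856 0.1766 0.2518] rot [-1.7997e+02 -2.0000e-02 -1.4640e+01] q6 33.6 yawx -14.64 tool cm [ 7.8  16.22 -0.42]  F [ 0.8 -0.5 -1.3] open 0.398 0.0
t 2.3 tcp [0.4856 0.1766 0.2518] rot [-1.7997e+02 -2.0000e-02 -1.4640e+01] q6 33.6 yawx -14.64 tool cm [10.41 49.95  4.57] roll -0.727 (half-turn alt 2.415) rows 4.8 F [ 0.8 -0.5 -1.3] open 0.398 0.0
```

```bash
python3 -m pendant '[{"fingers":0.4,"x":1,"y":4.8,"z":0,"roll":0},{"fingers":0.4,"x":1,"y":4.8,"z":0,"roll":0},{"fingers":0.4,"x":1,"y":4.8,"z":0,"roll":0},{"fingers":0.4,"x":1,"y":4.8,"z":0,"roll":0},{"fingers":0.4,"x":1,"y":4.8,"z":0,"roll":0},{"fingers":0.4,"x":1,"y":4.8,"z":0,"roll":0},{"fingers":0.4,"x":1,"y":4.8,"z":0,"roll":0},{"fingers":0.4,"x":1,"y":4.8,"z":0,"roll":0},{"fingers":0.4,"x":1,"y":4.8,"z":0,"roll":0},{"fingers":0.4,"x":1,"y":4.8,"z":0,"roll":0}]'
python3 -m pendant '[{"fingers":0.4,"x":0,"y":0,"z":2,"roll":-0.14},{"fingers":0.4,"x":0,"y":0,"z":2,"roll":-0.14},{"fingers":0.4,"x":0,"y":0,"z":0,"roll":-0.14},{"fingers":0.4,"x":0,"y":0,"z":0,"roll":-0.14},{"fingers":0.4,"x":0,"y":0,"z":0,"roll":-0.14},{"fingers":0.4,"x":0,"y":0,"z":0,"roll":-0.027},{"fingers":0.4,"x":0,"y":0,"z":0,"roll":0}]'
python3 -c "
from h import *
rel(.46,-.333,.2,27)"
```

```text
time: 3.3
tcp_pos: [0.4604, -0.3134, 0.252]
ee_rot: [180.0, -0.1, -14.7]
wrist_force: [0.9, 0.8, 0.6]
opening: 0.4
gripper_force: 0.0
time: 4.0
tcp_pos: [0.4608, -0.3113, 0.2117]
ee_rot: [180.0, -0.0, 26.9]
wrist_force: [-0.5, -0.3, 0.0]
opening: 0.403
gripper_force: 0.0
t 4.0 tcp [ 0.4608 -0.3113  0.2117] rot [ 1.7999e+02 -1.0000e-02  2.6850e+01] q6 130.7 yawx 26.85 tool cm [-1.05  1.9   0.57] roll -0.003 (half-turn alt 3.139) rows 0.0 F [-0.5 -0.3  0. ] open 0.403 0.0
```

```bash
python3 -m pendant '[{"fingers":0.4,"x":-1,"y":1.9,"z":0,"roll":0},{"fingers":0.4,"x":0,"y":0,"z":4.5,"roll":0},{"fingers":0.4,"x":0,"y":0,"z":4.5,"roll":0},{"fingers":0.4,"x":0,"y":0,"z":0.5,"roll":0}]'
python3 - <<'E'
from h import *
rel(.46,-.333,.058,27)
s=camera("scene"); t=camera("top")
save("g1.png",np.hstack([cv2.resize(s["pixels"][110:200,290:390],(400,360)),cv2.resize(t["pixels"][165:255,340:440],(400,360))]))
E
```

```text
time: 4.4
tcp_pos: [0.4571, -0.3315, 0.1118]
ee_rot: [-179.6, 0.3, 26.8]
wrist_force: [-1.1, -0.0, -0.8]
opening: 0.401
gripper_force: 0.0
t 4.4 tcp [ 0.4571 -0.3315  0.1118] rot [-179.61    0.31   26.75] q6 133.0 yawx 26.75 tool cm [0.22 0.3  4.78] roll -0.004 (half-turn alt 3.137) rows 0.0 F [-1.1 -0.  -0.8] open 0.401 0.0
```

View pics/g1.png

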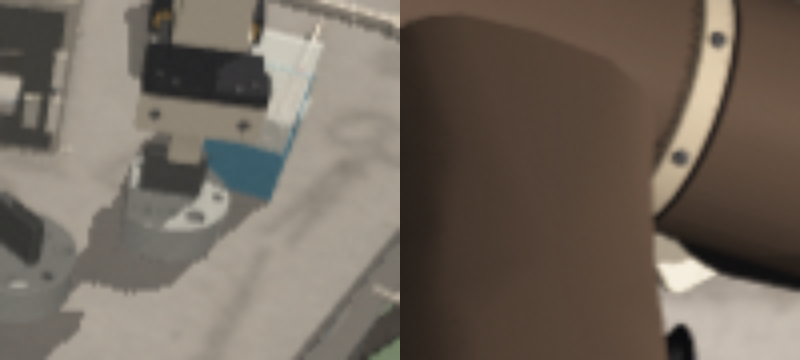

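The scene crop shows the gripper right over the insert's handle at (175,165), clear of the rack. I'm lowering it now.

```bash
python3 -m pendant '[{"fingers":0.4,"x":0,"y":0,"z":1.5,"roll":0},{"fingers":0.4,"x":0,"y":0,"z":1.5,"roll":0},{"fingers":0.4,"x":0,"y":0,"z":1,"roll":0},{"fingers":0.4,"x":0,"y":0,"z":0.6,"roll":0},{"fingers":0.4,"x":0,"y":0,"z":0,"roll":0}]'
python3 -c "
from h import *
rel(.46,-.333,.058,27)"
python3 -m pendant '[{"fingers":0,"x":0,"y":0,"z":0,"roll":0},{"fingers":0,"x":0,"y":0,"z":0,"roll":0},{"fingers":0,"x":0,"y":0,"z":0,"roll":0},{"fingers":0,"x":0,"y":0,"z":0,"roll":0},{"fingers":0,"x":0,"y":0,"z":0,"roll":0},{"fingers":0,"x":0,"y":0,"z":0,"roll":0},{"fingers":0,"x":0,"y":0,"z":0,"roll":0}]'
```

```text
time: 5.0
tcp_pos: [0.4608, -0.3329, 0.071]
ee_rot: [180.0, -0.0, 27.0]
wrist_force: [-0.4, -0.4, 0.1]
opening: 0.399
gripper_force: 0.0
t 5.0 tcp [ 0.4608 -0.3329  0.071 ] rot [ 1.7998e+02 -1.0000e-02  2.6990e+01] q6 133.1 yawx 26.99 tool cm [-0.08 -0.03  0.7 ] roll -0.000 (half-turn alt 3.141) rows 0.0 F [-0.4 -0.4  0.1] open 0.399 0.0
time: 5.7
tcp_pos: [0.4607, -0.3329, 0.071]
ee_rot: [180.0, -0.0, 27.0]
wrist_force: [-1.4, 0.9, 6.6]
opening: 0.139
gripper_force: 30.0
```

```bash
python3 -m pendant '[{"fingers":0,"x":0,"y":0,"z":-1,"roll":0},{"fingers":0,"x":0,"y":0,"z":-2,"roll":0},{"fingers":0,"x":0,"y":0,"z":-3,"roll":0},{"fingers":0,"x":0,"y":0,"z":-3,"roll":0},{"fingers":0,"x":0,"y":0,"z":-3,"roll":0},{"fingers":0,"x":0,"y":0,"z":-2,"roll":0},{"fingers":0,"x":0,"y":0,"z":-1,"roll":0},{"fingers":0,"x":0,"y":0,"z":0,"roll":0.12},{"fingers":0,"x":0,"y":0,"z":0,"roll":0.12},{"fingers":0,"x":0,"y":0,"z":0,"roll":0.125}]'
python3 -m pendant '[{"fingers":0,"x":0,"y":0,"z":0,"roll":0},{"fingers":0,"x":0,"y":0,"z":0,"roll":0}]'
python3 -c "
from h import *
rel(.565,.089,.21,6.1)"
```

```text
time: 6.7
tcp_pos: [0.4598, -0.3324, 0.2197]
ee_rot: [-179.9, 0.1, 5.8]
wrist_force: [-0.4, -0.2, -3.1]
opening: 0.137
gripper_force: 30.0
time: 6.9
tcp_pos: [0.46, -0.3326, 0.2199]
ee_rot: [-180.0, 0.1, 6.3]
wrist_force: [-0.1, 0.3, -3.1]
opening: 0.135
gripper_force: 30.0
t 6.9 tcp [ 0.46   -0.3326  0.2199] rot [-1.7995e+02  7.0000e-02  6.2800e+00] q6 112.4 yawx 6.28 tool cm [ 15.05 -40.76   0.4 ] roll 0.003 (half-turn alt -3.138) rows 0.0 F [-0.1  0.3 -3.1] open 0.135 30.0
```

```bash
python3 -m pendant '[{"fingers":0,"x":0.7,"y":-2,"z":0,"roll":0},{"fingers":0,"x":1.6,"y":-4.4,"z":0,"roll":0},{"fingers":0,"x":1.6,"y":-4.4,"z":0,"roll":0},{"fingers":0,"x":1.6,"y":-4.4,"z":0,"roll":0},{"fingers":0,"x":1.6,"y":-4.4,"z":0,"roll":0},{"fingers":0,"x":1.6,"y":-4.4,"z":0,"roll":0},{"fingers":0,"x":1.6,"y":-4.4,"z":0,"roll":0},{"fingers":0,"x":1.6,"y":-4.4,"z":0,"roll":0},{"fingers":0,"x":1.6,"y":-4.4,"z":0,"roll":0},{"fingers":0,"x":1.2,"y":-3.3,"z":0,"roll":0}]'
python3 -m pendant '[{"fingers":0,"x":0.3,"y":-0.6,"z":0,"roll":0},{"fingers":0,"x":0,"y":0,"z":4,"roll":0},{"fingers":0,"x":0,"y":0,"z":2.5,"roll":0},{"fingers":0,"x":0,"y":0,"z":0,"roll":0},{"fingers":0,"x":0,"y":0,"z":0,"roll":0}]'
python3 - <<'E'
from h import *
rel(.565,.089,.09,6.1)
s=camera("scene"); W=cloud(s).reshape(-1,3)
save("g2.png",cv2.resize(s["pixels"][140:265,150:275],(600,600)))
S=read_state(); c=np.array(S["tcp_pos"][:2])
w=W[np.hypot(*(W[:,:2]-c).T)<.055]
h,e=np.histogram(w[:,2],np.arange(.04,.17,.005)); print(dict(zip(e.round(3).tolist(),h.tolist())))
E
```

```text
time: 7.9
tcp_pos: [0.5639, 0.0882, 0.2203]
ee_rot: [-180.0, 0.0, 6.4]
wrist_force: [0.8, 0.2, -3.5]
opening: 0.135
gripper_force: 30.0
time: 8.4
tcp_pos: [0.5662, 0.0914, 0.1559]
ee_rot: [179.9, 0.0, 6.2]
wrist_force: [0.5, 0.7, -1.6]
opening: 0.136
gripper_force: 30.0
t 8.4 tcp [0.5662 0.0914 0.1559] rot [1.7995e+02 4.0000e-02 6.1700e+00] q6 67.4 yawx 6.17 tool cm [-0.14  0.22  5.99] roll 0.001 (half-turn alt -3.140) rows 0.0 F [ 0.5  0.7 -1.6] open 0.136 30.0
{0.04: 31, 0.045: 219, 0.05: 0, 0.055: 0, 0.06: 0, 0.065: 0, 0.07: 0, 0.075: 0, 0.08: 0, 0.085: 17, 0.09: 48, 0.095: 55, 0.1: 62, 0.105: 73, 0.11: 96, 0.115: 355, 0.12: 127, 0.125: 14, 0.13: 18, 0.135: 27, 0.14: 34, 0.145: 33, 0.15: 35, 0.155: 48, 0.16: 12}
```

View pics/g2.png

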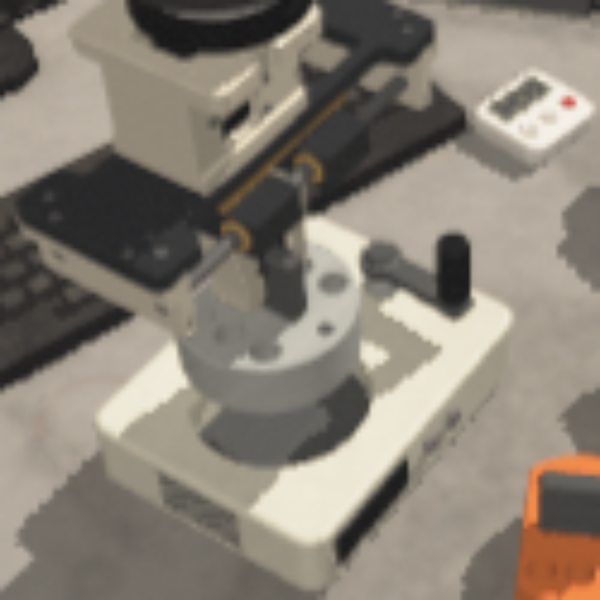

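The scene view shows the insert held level at (270,330) above the recess, with the heater's arm still open. I'll fit the insert's wall in the same camera and compare it with the seat as that camera sees it (0.5644, 0.0906).

```bash
python3 - <<'E'
from h import *
from scipy.optimize import least_squares
s=camera("scene"); W=cloud(s).reshape(-1,3); S=read_state(); c=np.array(S["tcp_pos"][:2])
near=W[np.hypot(*(W[:,:2]-c).T)<.055]
top=near[(near[:,2]>.114)&(near[:,2]<.124)]; zt=np.median(top[:,2]); print("top z",zt,len(top))
w=near[(near[:,2]>.09)&(near[:,2]<zt-.005)]
f=least_squares(lambda p:np.hypot(w[:,0]-p[0],w[:,1]-p[1])-.045,c,loss="soft_l1",f_scale=.001)
print("centre",f.x.round(4),"rms",np.sqrt(np.mean(f.fun**2)).round(4),"tcp",c.round(4),len(w))
# top cam: rim of the case/visibility
case=W[(np.abs(W[:,0]-.568)<.12)&(np.abs(W[:,1]-.064)<.14)&(np.abs(W[:,2]-.047)<.006)]
r=cv2.minAreaRect((case[:,:2]*1000).astype(np.float32)); print(r)
a=np.radians(r[2] if r[2]<45 else r[2]-90); print("seat",r[0][0]-24*np.sin(a),r[0][1]+24*np.cos(a))
E
```

```text
top z 0.12015376550971896 528
centre [0.566 0.091] rms 0.0071 tcp [0.5671 0.0918] 330
((566.718505859375, 66.53266143798828), (144.56419372558594, 185.6402130126953), 5.896493434906006)
seat 564.2529460270093 90.40567998849892
```

```bash
python3 -m pendant '[{"fingers":0,"x":-0.18,"y":0.12,"z":1,"roll":0},{"fingers":0,"x":0,"y":0,"z":1.5,"roll":0},{"fingers":0,"x":0,"y":0,"z":0.9,"roll":0},{"fingers":0,"x":0,"y":0,"z":0.3,"roll":0},{"fingers":0,"x":0,"y":0,"z":0,"roll":0}]'
python3 -m pendant '[{"fingers":0,"x":0,"y":0,"z":0.4,"roll":0},{"fingers":0,"x":0,"y":0,"z":0.4,"roll":0},{"fingers":0,"x":0,"y":0,"z":0,"roll":0},{"fingers":0,"x":0,"y":0,"z":0,"roll":0}]'
python3 -c "
from h import *
rel(.565,.089,.09,6.1)"
```

```text
time: 9.0
tcp_pos: [0.5643, 0.0903, 0.1184]
ee_rot: [180.0, 0.0, 6.1]
wrist_force: [0.8, -0.2, -3.2]
opening: 0.135
gripper_force: 30.0
time: 9.4
tcp_pos: [0.5644, 0.0904, 0.1106]
ee_rot: [180.0, 0.0, 6.1]
wrist_force: [-0.3, -0.1, -4.3]
opening: 0.134
gripper_force: 30.0
t 9.4 tcp [0.5644 0.0904 0.1106] rot [180.     0.     6.09] q6 67.4 yawx 6.09 tool cm [0.04 0.15 1.46] roll -0.000 (half-turn alt 3.141) rows 0.0 F [-0.3 -0.1 -4.3] open 0.134 30.0
```

```bash
python3 -m pendant '[{"fingers":0,"x":0,"y":0,"z":0.4,"roll":0},{"fingers":0,"x":0,"y":0,"z":0.4,"roll":0},{"fingers":0,"x":0,"y":0,"z":0.4,"roll":0},{"fingers":0,"x":0,"y":0,"z":0,"roll":0},{"fingers":0,"x":0,"y":0,"z":0,"roll":0}]'
python3 -m pendant '[{"fingers":0,"x":0,"y":0,"z":0.15,"roll":0},{"fingers":0,"x":0,"y":0,"z":0.1,"roll":0},{"fingers":0,"x":0,"y":0,"z":0,"roll":0},{"fingers":0,"x":0,"y":0,"z":0,"roll":0}]'
```

```text
time: 9.9
tcp_pos: [0.5643, 0.0904, 0.0984]
ee_rot: [180.0, 0.0, 6.1]
wrist_force: [0.4, -0.6, -2.7]
opening: 0.135
gripper_force: 30.0
time: 10.3
tcp_pos: [0.5644, 0.0904, 0.0961]
ee_rot: [-180.0, -0.0, 6.1]
wrist_force: [-0.2, 0.2, -2.3]
opening: 0.133
gripper_force: 30.0
```

```bash
python3 -m pendant '[{"fingers":0,"x":0,"y":0,"z":0.1,"roll":0},{"fingers":0,"x":0,"y":0,"z":0,"roll":0},{"fingers":0,"x":0,"y":0,"z":0,"roll":0}]'
python3 -m pendant '[{"fingers":0.35,"x":0,"y":0,"z":0,"roll":0},{"fingers":0.35,"x":0,"y":0,"z":0,"roll":0},{"fingers":0.35,"x":0,"y":0,"z":0,"roll":0},{"fingers":0.35,"x":0,"y":0,"z":0,"roll":0},{"fingers":0.35,"x":0,"y":0,"z":-1,"roll":0},{"fingers":0.35,"x":0,"y":0,"z":-3,"roll":0},{"fingers":0.35,"x":0,"y":0,"z":-4,"roll":0},{"fingers":0.35,"x":0,"y":0,"z":-4,"roll":0},{"fingers":0.35,"x":0,"y":0,"z":-2,"roll":0},{"fingers":0.35,"x":0,"y":0,"z":0,"roll":0}]'
python3 - <<'E'
from h import *
s=camera("scene"); W=cloud(s).reshape(-1,3)
near=W[np.hypot(*(W[:,:2]-[.5645,.0903]).T)<.055]
h,e=np.histogram(near[:,2],np.arange(.02,.12,.002)); print({round(a,3):int(b) for a,b in zip(e,h) if b>5})
k=W[(np.hypot(W[:,0]-.525,W[:,1])<.04)&(np.abs(W[:,2]-.11)<.006)]
print("knob scene",cv2.minAreaRect((k[:,:2]*1000).astype(np.float32)))
rel(.524,-.001,.13,-84)
save("g3.png",cv2.resize(s["pixels"][140:265,150:275],(600,600)))
E
```

```text
time: 10.6
tcp_pos: [0.5644, 0.0904, 0.096]
ee_rot: [180.0, -0.0, 6.1]
wrist_force: [-3.1, 0.5, 5.8]
opening: 0.135
gripper_force: 30.0
time: 11.6
tcp_pos: [0.5661, 0.0909, 0.2398]
ee_rot: [-179.9, -0.4, 6.1]
wrist_force: [0.1, 0.1, -0.9]
opening: 0.353
gripper_force: 0.0
{np.float64(0.042): 7, np.float64(0.044): 107, np.float64(0.046): 234, np.float64(0.048): 66, np.float64(0.05): 33, np.float64(0.052): 27, np.float64(0.054): 31, np.float64(0.056): 72, np.float64(0.058): 273, np.float64(0.06): 158, np.float64(0.062): 22, np.float64(0.064): 6, np.float64(0.066): 9, np.float64(0.068): 13, np.float64(0.07): 7, np.float64(0.072): 8, np.float64(0.074): 11, np.float64(0.076): 6, np.float64(0.078): 10, np.float64(0.08): 11, np.float64(0.082): 8, np.float64(0.084): 7, np.float64(0.086): 10, np.float64(0.088): 11, np.float64(0.09): 6, np.float64(0.092): 10, np.float64(0.094): 17, np.float64(0.096): 44, np.float64(0.098): 20}
knob scene ((523.4649658203125, 0.04702186584472656), (14.49734878540039, 15.622339248657227), 39.67934799194336)
t 11.65 tcp [0.5651 0.0907 0.2375] rot [-179.92   -0.22    6.09] q6 67.4 yawx 6.09 tool cm [-5.1   8.7  10.12] roll -1.569 (half-turn alt 1.572) rows 10.5 F [-0.8  0.1 -0.4] open 0.348 0.0
```

View pics/g3.png

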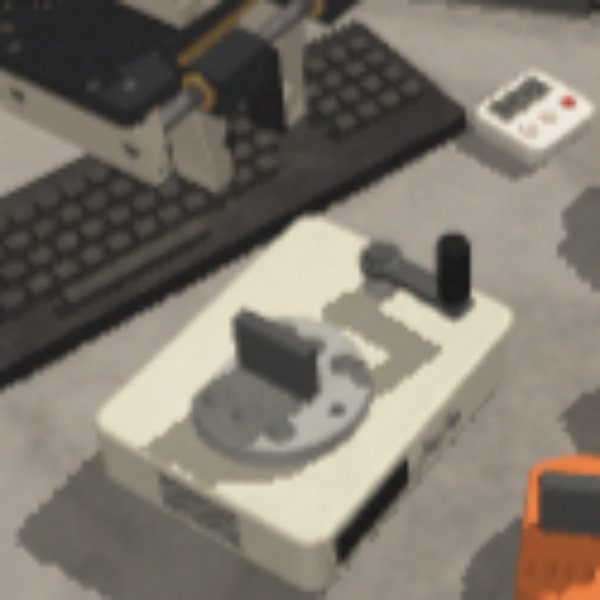

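The insert sits home: its top is at 60 mm, 13 mm over the case, with the flat matched. The knob at (453,270) is at world (0.524,-0.001). Next I go to the knob, turned so the fingers close along the heater's x.

```bash
python3 -m pendant '[{"fingers":0.4,"x":-2.5,"y":4.3,"z":0,"roll":0},{"fingers":0.4,"x":-2.5,"y":4.3,"z":0,"roll":0},{"fingers":0.4,"x":0,"y":0,"z":2,"roll":0.14},{"fingers":0.4,"x":0,"y":0,"z":2,"roll":0.14},{"fingers":0.4,"x":0,"y":0,"z":1,"roll":0.14},{"fingers":0.4,"x":0,"y":0,"z":0,"roll":0.14},{"fingers":0.4,"x":0,"y":0,"z":0,"roll":0.14},{"fingers":0.4,"x":0,"y":0,"z":0,"roll":0.14},{"fingers":0.4,"x":0,"y":0,"z":0,"roll":0.14},{"fingers":0.4,"x":0,"y":0,"z":0,"roll":0.14}]'
python3 -m pendant '[{"fingers":0.4,"x":0,"y":0,"z":0,"roll":0.14},{"fingers":0.4,"x":0,"y":0,"z":0,"roll":0.14},{"fingers":0.4,"x":0,"y":0,"z":0,"roll":0.14},{"fingers":0.4,"x":0,"y":0,"z":0,"roll":0.03},{"fingers":0.4,"x":0,"y":0,"z":0,"roll":0},{"fingers":0.4,"x":0,"y":0,"z":0,"roll":0}]'
python3 -c "
from h import *
rel(.524,-.001,.095,-84)"
```

```text
time: 12.65
tcp_pos: [0.5231, -0.0006, 0.1842]
ee_rot: [179.9, 0.0, -58.4]
wrist_force: [0.9, 1.1, 0.9]
opening: 0.397
gripper_force: 0.0
time: 13.25
tcp_pos: [0.5236, -0.0005, 0.1848]
ee_rot: [180.0, -0.0, -83.7]
wrist_force: [0.0, -0.3, 0.6]
opening: 0.403
gripper_force: 0.0
t 13.25 tcp [ 5.236e-01 -5.000e-04  1.848e-01] rot [ 1.7996e+02 -1.0000e-02 -8.3700e+01] q6 -15.1 yawx -83.7 tool cm [ 0.05 -0.04  8.38] roll 0.005 (half-turn alt -3.136) rows 0.0 F [ 0.  -0.3  0.6] open 0.403 0.0
```

```bash
python3 -m pendant '[{"fingers":0.4,"x":0,"y":0,"z":2.5,"roll":0},{"fingers":0.4,"x":0,"y":0,"z":2.5,"roll":0},{"fingers":0.4,"x":0,"y":0,"z":2,"roll":0},{"fingers":0.4,"x":0,"y":0,"z":1.2,"roll":0},{"fingers":0.4,"x":0,"y":0,"z":0,"roll":0},{"fingers":0.4,"x":0,"y":0,"z":0,"roll":0}]'
python3 -m pendant '[{"fingers":0,"x":0,"y":0,"z":0,"roll":0},{"fingers":0,"x":0,"y":0,"z":0,"roll":0},{"fingers":0,"x":0,"y":0,"z":0,"roll":0},{"fingers":0,"x":0,"y":0,"z":0,"roll":0},{"fingers":0,"x":0,"y":0,"z":0,"roll":0}]'
python3 - <<'E'
from h import *
# knob path: pivot from heater pose, in tool-axis cm per step
a=np.radians(6.1); H=np.array([.5648,.0897]); R=np.array([[np.cos(a),-np.sin(a)],[np.sin(a),np.cos(a)]])
piv=H+R@[0,-.09]; S=read_state(); k=np.array(S["tcp_pos"][:2]); d=R.T@(k-piv)
print("pivot",piv.round(4),"knob in heater axes rel pivot mm",(d*1000).round(1),"r",np.hypot(*d),"angle",np.degrees(np.arctan2(d[1],-d[0])))
E
```

```text
time: 13.85
tcp_pos: [0.5242, -0.0003, 0.1035]
ee_rot: [-180.0, -0.0, -83.8]
wrist_force: [-0.1, -0.3, -0.1]
opening: 0.4
gripper_force: 0.0
time: 14.35
tcp_pos: [0.525, -0.0001, 0.1039]
ee_rot: [-179.8, 0.0, -83.8]
wrist_force: [3.5, 0.0, 1.0]
opening: 0.201
gripper_force: 30.0
pivot [5.744e-01 2.000e-04] knob in heater axes rel pivot mm [-49.1   5. ] r 0.049342503800971944 angle 5.760737839321853
```

```bash
python3 -m pendant '[{"fingers":0,"x":-0.4,"y":-0.05,"z":0,"roll":0},{"fingers":0,"x":-0.4,"y":-0.1,"z":0,"roll":0},{"fingers":0,"x":-0.77,"y":-0.28,"z":0,"roll":0},{"fingers":0,"x":-0.71,"y":-0.4,"z":0,"roll":0},{"fingers":0,"x":-0.63,"y":-0.51,"z":0,"roll":0},{"fingers":0,"x":-0.55,"y":-0.61,"z":0,"roll":0},{"fingers":0,"x":0,"y":0,"z":0,"roll":0},{"fingers":0,"x":0,"y":0,"z":0,"roll":0}]'
```

```text
time: 15.15
tcp_pos: [0.5347, 0.0358, 0.1032]
ee_rot: [179.5, -0.0, -84.0]
wrist_force: [-19.4, 7.8, 21.4]
opening: 0.196
gripper_force: 30.0
```

```bash
cat > k.py <<'E'
from h import *
a=np.radians(6.1); R=np.array([[np.cos(a),-np.sin(a)],[np.sin(a),np.cos(a)]]); piv=np.array([.5744,.0002])
S=read_state(); d=R.T@(np.array(S["tcp_pos"][:2])-piv)
print("mm",(d*1000).round(1),"r",np.hypot(*d).round(4),"angle",np.degrees(np.arctan2(d[1],-d[0])).round(1),"F heater",(R.T@S["wrist_force"][:2]).round(1),S["opening"])
E
python3 k.py
```

```text
mm [-35.7  39.6] r 0.0533 angle 48.0 F heater [-18.5   9.8] 0.19587953610999354
```

```bash
python3 - <<'E'
from h import *
s=camera("scene"); S=read_state(); print(np.round(S["wrist_force"],1),np.round(S["moment"],2),S["tcp_pos"],S["ee_rot"])
save("g4.png",cv2.resize(s["pixels"][150:250,170:270],(600,600),interpolation=cv2.INTER_CUBIC))
E
```

```text
[-18.5   7.6  21.3] [ 2.62  7.07 -0.47] [0.53466472 0.03577897 0.10323973] [ 1.79528253e+02  9.39618253e-04 -8.39566401e+01]
```

View pics/g4.png

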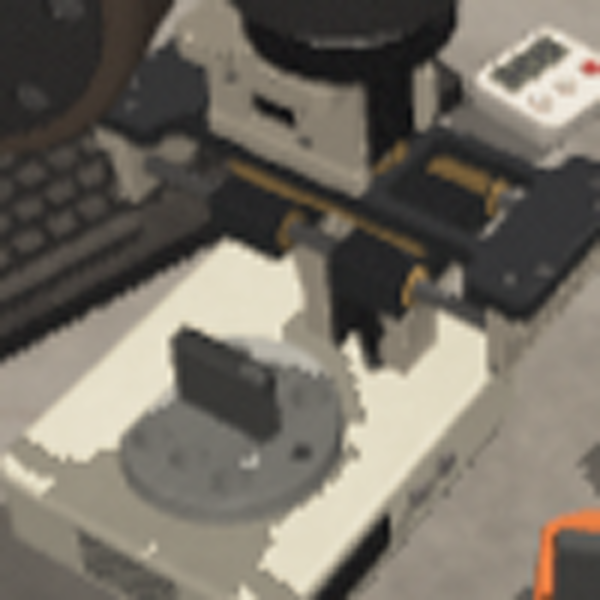

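The picture shows the fingers on the knob at about (370,330), with the arm partway round and clear of the insert at (240,430). The knob is twisting against a firm grip. I'll loosen to a cage and push with the rear finger.

```bash
python3 -m pendant '[{"fingers":0.28,"x":0,"y":0,"z":0,"roll":0},{"fingers":0.28,"x":0,"y":0,"z":0,"roll":0},{"fingers":0.28,"x":0,"y":0,"z":0,"roll":0}]'; python3 k.py
python3 - <<'E'
from h import *
s=camera("scene"); W=cloud(s).reshape(-1,3)
a=np.radians(6.1); R=np.array([[np.cos(a),-np.sin(a)],[np.sin(a),np.cos(a)]])
w=W[(np.abs(W[:,2]-.07)<.005)]; q=(w[:,:2]-[.5648,.0897])@R*1000
m=(np.abs(q[:,0])<70)&(q[:,1]>-112)&(q[:,1]<-25); q=q[m]
print(len(q),q.mean(0).round(1),cv2.minAreaRect(q.astype(np.float32)))
E
```

```text
time: 15.5
tcp_pos: [0.5383, 0.0359, 0.1027]
ee_rot: [179.9, -0.0, -83.9]
wrist_force: [-5.5, 2.3, 3.2]
opening: 0.278
gripper_force: 2.3
mm [-32.1  39.3] r 0.0508 angle 50.8 F heater [-5.2  2.9] 0.277683709184051
11 [-33.6 -50. ] ((-27.86452865600586, -56.026710510253906), (5.151646137237549, 28.622812271118164), 46.01178741455078)
```

```bash
python3 -m pendant '[{"fingers":0.28,"x":-0.22,"y":-0.45,"z":0,"roll":0},{"fingers":0.28,"x":-0.22,"y":-0.45,"z":0,"roll":0},{"fingers":0.28,"x":-0.34,"y":-0.8,"z":0,"roll":0},{"fingers":0.28,"x":-0.2,"y":-0.8,"z":0,"roll":0},{"fingers":0.28,"x":0,"y":0,"z":0,"roll":0}]'; python3 k.py
```

```text
time: 16.05
tcp_pos: [0.5643, 0.0487, 0.1027]
ee_rot: [-180.0, -0.0, -83.8]
wrist_force: [0.1, -0.1, -0.8]
opening: 0.281
gripper_force: 0.0
mm [-4.9 49.3] r 0.0496 angle 84.3 F heater [ 0.1 -0.1] 0.2813922382249686
```

```bash
python3 -m pendant '[{"fingers":0.28,"x":-0.05,"y":-0.4,"z":0,"roll":0},{"fingers":0.28,"x":0,"y":-0.4,"z":0,"roll":0},{"fingers":0.28,"x":0,"y":-0.2,"z":0,"roll":0},{"fingers":0.28,"x":0,"y":0,"z":0,"roll":0},{"fingers":0.28,"x":0,"y":0,"z":0,"roll":0}]'; python3 k.py
```

```text
time: 16.55
tcp_pos: [0.5732, 0.0499, 0.103]
ee_rot: [-180.0, -0.0, -83.9]
wrist_force: [-0.6, -0.4, -0.9]
opening: 0.278
gripper_force: 0.6
mm [ 4.  49.5] r 0.0497 angle 94.7 F heater [-0.6 -0.3] 0.27771346725876417
```

```bash
python3 -m pendant '[{"fingers":0.28,"x":0,"y":-0.2,"z":0,"roll":0},{"fingers":0.28,"x":0,"y":-0.2,"z":0,"roll":0},{"fingers":0.28,"x":0,"y":0,"z":0,"roll":0},{"fingers":0.28,"x":0,"y":0,"z":0,"roll":0}]'; python3 k.py
```

```text
time: 16.95
tcp_pos: [0.5737, 0.0498, 0.1027]
ee_rot: [179.6, -0.0, -83.9]
wrist_force: [-14.3, 4.0, 8.2]
opening: 0.28
gripper_force: 6.9
mm [ 4.5 49.4] r 0.0497 angle 95.3 F heater [-13.7   5.5] 0.279913748781273
```

The end stop has been reached (14 N). I'll centre on the knob, open, rise and check.

```bash
python3 -m pendant '[{"fingers":0.28,"x":0,"y":0.3,"z":0,"roll":0},{"fingers":0.36,"x":0,"y":0.4,"z":0,"roll":0},{"fingers":0.36,"x":0,"y":0,"z":0,"roll":0},{"fingers":0.36,"x":0,"y":0,"z":-2,"roll":0},{"fingers":0.36,"x":0,"y":0,"z":-4,"roll":0},{"fingers":0.36,"x":0,"y":0,"z":-4,"roll":0},{"fingers":0.36,"x":0,"y":0,"z":-4,"roll":0}]'
python3 -m pendant '[{"fingers":0.36,"x":4.5,"y":0,"z":0,"roll":0},{"fingers":0.36,"x":4.5,"y":0,"z":0,"roll":0},{"fingers":0.36,"x":4.5,"y":0,"z":0,"roll":0},{"fingers":0.36,"x":4.5,"y":0,"z":0,"roll":0},{"fingers":0.36,"x":4.5,"y":0,"z":0,"roll":0},{"fingers":0.36,"x":4.5,"y":0,"z":0,"roll":0},{"fingers":0.36,"x":0,"y":0,"z":0,"roll":0},{"fingers":0.36,"x":0,"y":0,"z":0,"roll":0}]'
python3 - <<'E'
from h import *
t=camera("top"); s=camera("scene")
a=np.radians(6.1); R=np.array([[np.cos(a),-np.sin(a)],[np.sin(a),np.cos(a)]])
for n,c in [("top",t),("scene",s)]:
    W=cloud(c).reshape(-1,3); q=(W[:,:2]-[.5648,.0897])@R*1000
    m=(np.abs(q[:,0])<40)&(q[:,1]>-112)&(q[:,1]<-15)
    for z in (.07,.11):
        k=m&(np.abs(W[:,2]-z)<.005); print(n,z,k.sum(),cv2.minAreaRect(q[k].astype(np.float32)) if k.sum()>3 else "")
    k=(np.hypot(*q.T)<44)&(W[:,2]<.066)&(W[:,2]>.03); print("insert top",np.median(W[k,2]))
save("end.png",np.hstack([cv2.resize(s["pixels"][150:250,170:270],(400,400)),cv2.resize(t["pixels"][115:215,180:280],(400,400))]))
E
```

```text
time: 17.65
tcp_pos: [0.5705, 0.0497, 0.2449]
ee_rot: [-180.0, -0.0, -83.9]
wrist_force: [0.1, -0.6, -0.1]
opening: 0.362
gripper_force: 0.0
time: 18.45
tcp_pos: [0.599, -0.2201, 0.2427]
ee_rot: [180.0, -0.0, -84.0]
wrist_force: [-0.4, 0.2, -1.1]
opening: 0.36
gripper_force: 0.0
top 0.07 3 
top 0.11 42 ((0.3107132911682129, -41.6380615234375), (14.395978927612305, 14.555811882019043), 82.3791275024414)
insert top 0.05802616919121195
scene 0.07 129 ((-1.7763872146606445, -66.05514526367188), (22.73020362854004, 68.83843231201172), 2.8721272945404053)
scene 0.11 41 ((-0.6338505744934082, -39.6041259765625), (14.337321281433105, 16.399274826049805), 35.781978607177734)
insert top 0.05924056223364266
```

View pics/end.png

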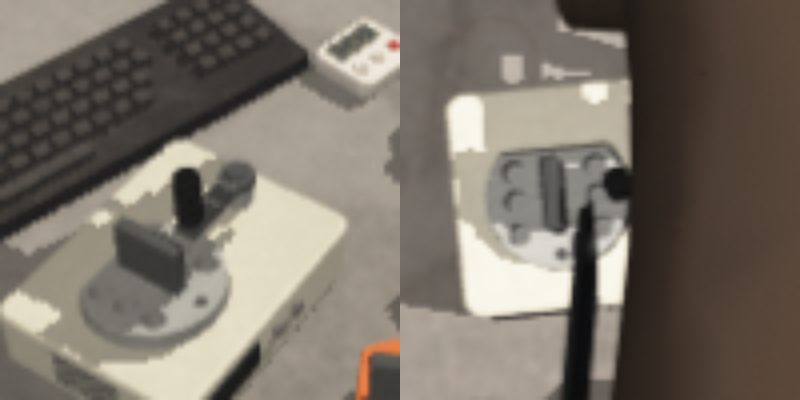

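The arm lies over the insert's rim, with the knob at scene crop (187,195). It is at heater (0,-40), so fully closed, and the insert is home. The robot is clear.

```bash
python3 -c "
from cell import *
print(hand_in())"
```

```text
the job is handed in; nothing more can be done
None
```

The flat-sided insert sits fully home in the heater with its flat matched, the hold-down arm is swung to its end stop over the rim, and the job was handed in at about 18.5 s with the robot clear; the round insert, timer and jar were never touched.

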